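# Open the housing bay and hold its gate wide

## Task

Make the housing bay fast, then open it for a colleague: push the blue hold-down knob well down and, keeping it down, turn it clockwise to its stop so that it stays locked; squeeze the yellow catch fully in, then the red catch. Finally swing the gate by its black upright handle out towards the robot, past its detent, until it stands wide open, square to the frame, and finish still holding it there by the handle; disturb nothing else on the bench.

Things in the scene. Friction and masses are not known exactly. Their poses are not given: they have to be found in the camera images.
- hold_grip (a point): Centre of the upright blue grip bar of the captive knob, 75 mm above the bench when up. Bar 12 mm thick along this point's x, 36 mm long along its y, reaching 18 mm below to 14 mm above this point; a black disc 38 mm across lies right under it. It stands on the bay's foot, beside the gate's latch-side post (gap about 60 mm). z is up; the point turns and sinks with the knob.
- hold_knob (a joint): Turn of the knob in rad, growing clockwise seen from above. Starts at -0.15 to 0.15; stop at 1.45. A lug blocks it at about 0.25 unless the knob is kept pushed down (7 mm or more) while it turns on; do not force it round. Beyond 0.6 it is caught under a ledge and cannot spring up.
- hold_stem (a joint): How far the knob is pushed down, in m: 0 is up, 0.012 is the lower stop. The spring needs about 3 N to start and 6 N at the bottom. Once turned under its ledge the knob rests at about 0.006 when let go.
- yellow_pinch (a point): Point midway between the two upright yellow wings of the first pinch catch, 133 mm above the bench on the header over the gate. Wings apart along this point's y: each 6 mm thick, 20 mm wide (x), from 22 mm below to 18 mm above this point; 46 mm over the outsides when out, 30 when squeezed. A base plate lies 24 mm below. z up. Yellow and red swap between two places 96 mm apart.
- yellow_wing (a joint): Travel of each yellow wing towards the other in m: 0 out, 0.008 fully squeezed. The wings are geared together, need about 3 N on each, and stay where they are left. The catch frees the gate above about 0.006.
- red_pinch (a point): The same point of the second pinch catch, the one with red wings; same sizes and axes.
- red_wing (a joint): Travel of each red wing in m, like the yellow one: 0 out, 0.008 fully squeezed, stays where left.
- gate_grip (a point): Point 98 mm up on the axis of the gate's black upright handle, a freely turning round sleeve 16 mm thick, 49 to 122 mm above the bench. Shut, it stands 45 mm in front of the gate (robot side) and 150 mm from the hinge line along the gate; header (top 104 mm) and catch wings (to 151 mm) are behind it. Axes turn with the gate: z up, y along the gate to its hinge. A rod joins post and gate at 45 mm height.
- gate_handle: The same handle sleeve as a part; its origin is on its axis at its lower end, 49 mm above the bench. It turns freely about its own upright axis.
- gate_hinge (a point): Point on the vertical hinge line of the gate, 95 mm above the bench. The handle moves around it at a radius of 157 mm, clockwise seen from above as the gate opens.
- gate (a joint): Opening of the gate in rad: 0 shut, about 1.57 square to the frame, stop at 1.8. A closing spring pulls it back with about 0.3 N at the handle when shut, 2 N when wide; a sprung detent between 0.5 and 1.2 rad takes about 3.5 N in all to pass. Let go when wide, the gate swings back.
- housing: Matte grey pressure housing standing in the bay behind the gate, 68 mm across, 112 mm tall; origin at its underside. Leave alone.
- pin_block: Steel spring pin block 70 x 50 x 42 mm, loose on the bench; origin under its centre. Leave alone.
- jaw_guide: Yellow nylon jaw guide, a channel 90 x 50 x 35 mm, loose on the bench; origin under its centre. Leave alone.
- oring_box_a: Red O-ring box 85 x 60 x 22 mm, loose on the bench; origin under its centre. Leave alone.
- oring_box_b: Another red O-ring box of the same size. Leave alone.
- collar: Aluminium collar, 56 mm across, 22 mm tall, loose on the bench. Leave alone.

How it is judged:
By the outcome, as a careful person would: the job done as asked, in the order asked, and still so for the second after the job is handed in, while the arm keeps its last pose, push and grip.
It also fails if it takes over 70 s, if anything falls off the work surface, if the arm or the gripper's body presses on something with over 40 N, if the wrist force passes 120 N, or if a joint passes its speed limit or range.

## Robot

A 6-joint arm with a two-finger parallel gripper is mounted at the origin on the work surface. World frame = base frame: x ahead of the robot, y to its left, z up, the work surface at z = 0. Lengths are in m, angles in degrees, forces in N, time in s.
With the tool pointing down it reaches from about 0.35 to 0.875 m from the base axis. Payload 4.2 kg.
Tool frame: the origin (TCP) lies on the centre line of the jaws, within the pads' length; the fingertips stand 11 mm ahead of it and the grasp point (between the pads) lies 8 mm behind it; z points along the fingers, y is the line along which they close (so a half turn about z gives the same grasp; the last joint's range is limited). The gripper opens to 87 mm and grips with 3 to 60 N. Pads are 19 mm wide; open, the fingers measure 117 mm over their backs; the gripper's body (75 mm by 190 mm) begins 51 mm behind the grasp point.
Start: joints at [85.061, 22.042, 0.453, 0, -68.411, -14.817], TCP at [0.211, 0.588, 0.234] pointing down, gripper open.
Joint ranges: [-179.83, 179.83], [-69.29, 118.12], [-61.27, 80.66], [-181.25, 117.63], [-171.15, -9.14], [-177.46, 177.46]. Speed limits (degrees/s): [159.86, 159.86, 180, 180, 180, 180].

## Interface

Orientations are given as a 3x3 rotation matrix whose columns are the frame's x, y, z axes.
In Python, from station import r gives the robot as it stands.
- The arm moves only by the tool servo_tool, never from a script. Its argument "commands" is a list that holds one entry, the list of rows, each a list of 7 numbers: the closure, from 0 (fully open) to 1 (shut), then the shift along the tool's x, y, z in mm, then the turn, a rotation vector about the tool's x, y, z in rad. In form: [[[claw, x, y, z, ax, ay, az], ...]]. A call has exactly 5 rows; each row is the pose to reach, as a shift and turn from the pose commanded when the call began, along the tool's axes at that moment; what a row does not reach only later rows make up. A row lasts 1/10 s, in which the tool goes at most 50 mm and 8.59 degrees, less where a joint would pass 70% of its speed; a pose out of reach is approached as far as the arm can. A call with a gripper value outside its range is refused whole. The fingers move at their own pace and stop on an object; the grip force is fixed at half the most. Time passes only in rows, so rows that repeat a pose let the fingers close, or fill a call up. It gives the time, the measured TCP pose, the force, the opening and the grip force at its end, in the units of the state.
- r.sense(): the state, without advancing time (a new reading comes with each control period).
- r.capture(name): name is "scene" or "side" or "wrist"; returns a dict with "pixels" (420x560x3 uint8, red, green, blue), "camera_matrix" (3x3 intrinsics, pixels), "R" (3x3) and "t" (3): a world point X has camera coordinates R X + t. Camera axes: x right, y down, z forward; pixel columns grow to the right and rows downward; lengths in m; the calibration is good to about 2 mm. A picture is of the moment at which its call begins. There is no depth.
- r.finish_job(): hands the job in; it is judged then, once.
The state is a dict: "time_s": time; "joints": joint angles; "joint_velocities": joint speeds; "effort": joint torques, N m; "tcp_pos": TCP position; "ee_rot": TCP orientation; "wrist_force": force on the tool from outside, world axes, zero at the start; "moment": the same for the moment, N m; "gripper_width": opening from 0.0 (shut) to 1.0 (fully open); "gripper_force": force on a finger pad.
Only numpy, scipy, OpenCV 4.12 (cv2) and the standard library are available. Lean on these libraries where they do the work, as an engineer would, in place of code of your own. Each camera call takes 0.05 s, during which the arm holds its last target. There are 200 camera calls.

## Working session

There is one attempt and no reset: what is moved stays moved. The work goes in short steps, Python scripts to look and compute and a tool call to move; the robot and the scene stay as the last step left them, time stands still between calls to the robot, and variables do not carry over. Pictures are saved under pics/ and viewed, at most 10 in all, crops included, and the job is handed in when it is done.

Besides the shell and the picture viewer there is one more tool, called after "Emit:" as name(argument=value, ...) on one line, values as JSON. servo_tool: Moves the arm, as the interface text tells. Its arguments: {"type":"object","properties":{"commands":{"type":"array","items":{"type":"array","items":{"type":"array","items":{"type":"number"}}}}},"required":["commands"]}

```bash
mkdir -p pics; cat > h.py <<'E'
import numpy as np, cv2
from station import r
def snap(cam,name):
    d=r.capture(cam); cv2.imwrite(f'pics/{name}.png',cv2.cvtColor(d['pixels'],cv2.COLOR_RGB2BGR))
    np.savez(f'pics/{name}.npz',**d); return d
def ray(d,u,v):
    K,R,t=[np.array(d[k]) for k in('camera_matrix','R','t')]
    c=-R.T@t; return c,R.T@np.linalg.solve(K,[u,v,1.])
def atz(d,u,v,z):
    c,w=ray(d,u,v); return c+w*(z-c[2])/w[2]
def proj(d,X):
    K,R,t=[np.array(d[k]) for k in('camera_matrix','R','t')]
    p=K@(R@np.array(X)+t); return p[:2]/p[2]
def tri(obs):
    A=np.zeros((3,3));b=np.zeros(3)
    for d,u,v in obs:
        c,w=ray(d,u,v);w/=np.linalg.norm(w);P=np.eye(3)-np.outer(w,w);A+=P;b+=P@c
    return np.linalg.solve(A,b)
def load(n): return dict(np.load(f'pics/{n}.npz'))
E
python3 - <<'E'
from h import *
for c in('scene','side','wrist'):
    d=snap(c,c+'0'); print(c,ray(d,280,210)); 
s=r.sense(); print(s)
E
```

```text
scene (array([0.97563785, 0.56317094, 0.95457263]), array([-0.40289946, -0.47993064, -0.77947688]))
side (array([ 0.14555382, -0.80708846,  0.98998258]), array([ 0.3111134 ,  0.64999276, -0.69365253]))
wrist (array([0.28566081, 0.56081377, 0.38274704]), array([-0.27993306,  0.09098156, -0.9557846 ]))
{'time_s': 0.15, 'joints': array([ 8.50629738e+01,  2.20797811e+01,  3.95704049e-01, -2.16266984e-02,
       -6.84095621e+01, -1.48145119e+01]), 'joint_velocities': array([-0.07899411, -0.20509915,  0.19435931,  0.04262265,  0.04731914,
       -0.02821817]), 'effort': array([ 1.75196019e-03, -3.91055024e+01,  1.87587976e+01,  4.22223464e+00,
        1.24090619e-02, -1.33238277e-04]), 'tcp_pos': array([0.21106649, 0.58780695, 0.23270309]), 'ee_rot': array([[ 9.41119919e-01, -3.38072562e-01, -4.90319767e-04],
       [-3.38072908e-01, -9.41118566e-01, -1.59801866e-03],
       [ 7.87972271e-05,  1.66969102e-03, -9.99998603e-01]]), 'wrist_force': array([-0.65289459, -0.05636924, -0.43596387]), 'moment': array([-0.00145987,  0.01992324,  0.0252915 ]), 'gripper_force': 0.0, 'gripper_width': 1.002189093618391}
```

View pics/scene0.png

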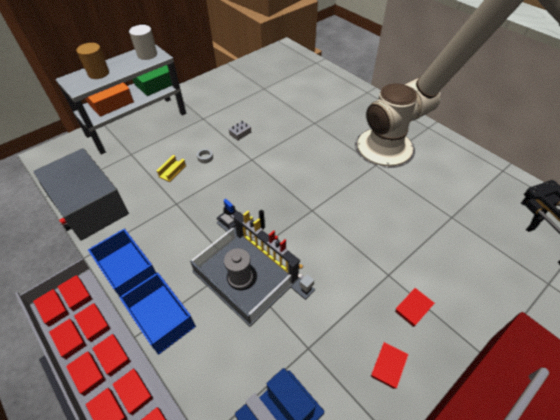

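View pics/side0.png

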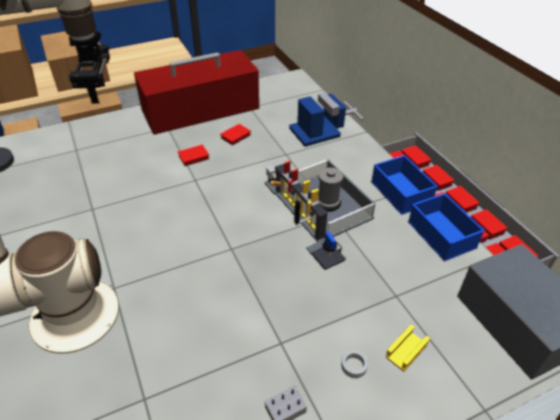

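Scene view: blue knob near (229,206), yellow catch near (251,220), black handle (262,218), red catch near (277,241). Side view: knob near (329,241), red near (289,170). I'll enlarge both.

```bash
python3 - <<'E'
import cv2,numpy as np
a=cv2.imread('pics/scene0.png')[190:300,200:325]; b=cv2.imread('pics/side0.png')[150:275,255:355]
a=cv2.resize(a,None,fx=4,fy=4,interpolation=2);b=cv2.resize(b,None,fx=4,fy=4,interpolation=2)
o=np.zeros((500,800,3),np.uint8);a=a[:, :400];o[:440,:400]=a;o[:500,400:]=b;cv2.imwrite('pics/crop0.png',o)
E
```

```text
(no output)
```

View pics/crop0.png

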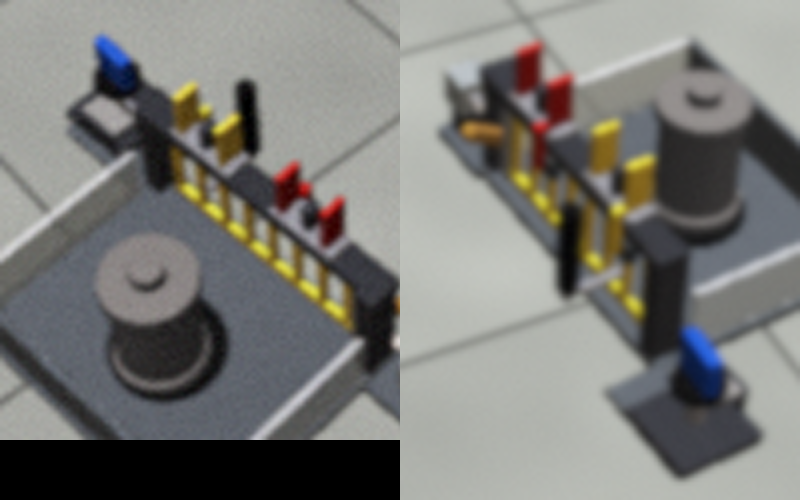

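```bash
python3 - <<'E'
from h import *
S=load('scene0');D=load('side0')
f=lambda u,v:(S,200+u/4,190+v/4)
g=lambda u,v:(D,255+(u-400)/4,150+v/4)
for n,a,b,z in [('y1',(187,87),(641,160),.151),('y2',(230,119),(606,125),.151),('r1',(290,168),(562,78),.151),('r2',(333,202),(530,47),.151),('blue',(112,45),(700,341),.089),('hand',(246,84),(570,205),.122)]:
    A,B=f(*a),g(*b); print(n,tri([A,B]).round(4),atz(*A,z).round(4),atz(*B,z).round(4))
for n in('blue',):
    print([atz(*f(*p),.089).round(4) for p in((100,38),(126,58))],[atz(*g(*p),.089).round(4) for p in((686,331),(714,358))])
E
```

```text
y1 [0.633  0.0115 0.1494] [0.6309 0.0142 0.151 ] [0.6347 0.0083 0.151 ]
y2 [0.6284 0.0515 0.1494] [0.6262 0.0542 0.151 ] [0.6302 0.048  0.151 ]
r1 [0.6241 0.1076 0.1488] [0.6221 0.1105 0.151 ] [0.6256 0.1031 0.151 ]
r2 [0.6199 0.1461 0.1487] [0.6187 0.1485 0.151 ] [0.6206 0.1419 0.151 ]
blue [ 0.6228 -0.0963  0.0896] [ 0.6215 -0.096   0.089 ] [ 0.6243 -0.0965  0.089 ]
hand [0.5879 0.0182 0.1219] [0.5861 0.0193 0.122 ] [0.5896 0.0169 0.122 ]
[array([ 0.6241, -0.1073,  0.089 ]), array([ 0.6211, -0.0791,  0.089 ])] [array([ 0.6206, -0.0854,  0.089 ]), array([ 0.6251, -0.1126,  0.089 ])]
```

```bash
cat >> h.py <<'E'
from scipy.spatial.transform import Rotation as Ro
def goto(p,yaw):
    s=r.sense();R=np.array(s['ee_rot']);c,n=np.cos(np.radians(yaw)),np.sin(np.radians(yaw))
    T=np.array([[c,n,0],[n,-c,0],[0,0,-1.]])
    print('t',s['time_s'],'tcp',s['tcp_pos'].round(4),'yaw',np.degrees(np.arctan2(R[1,0],R[0,0])).round(2),'j',s['joints'].round(1),'F',s['wrist_force'].round(1),'w',round(s['gripper_width']*87,1),round(s['gripper_force'],1))
    print('shift mm',(R.T@(np.array(p)-s['tcp_pos'])*1000).round(1),'turn',Ro.from_matrix(R.T@T).as_rotvec().round(4))
E
python3 -c "
from h import *
goto([.6225,-.096,.2],-84.8)"
```

```text
t 0.15 tcp [0.2111 0.5878 0.2327] yaw -19.76 j [ 85.1  22.1   0.4  -0.  -68.4 -14.8] F [-0.7 -0.1 -0.4] w 87.2 0.0
shift mm [618.4 504.4  33.6] turn [ 1.4000e-03 -1.0000e-03  1.1352e+00]
```

Emit:
servo_tool(commands=[[[0,38,31,0,0,0,0],[0,76,62,0,0,0,0],[0,114,93,0,0,0,0],[0,152,124,0,0,0,0],[0,190,155,0,0,0,0]]])

```text
time_s: 0.65
tcp_pos: [0.3381, 0.3762, 0.2334]
ee_rot: [[0.941, -0.337, -0.0], [-0.337, -0.941, -0.0], [-0.0, 0.0, -1.0]]
wrist_force: [1.7, 1.1, 0.0]
gripper_width: 1.001
gripper_force: 0.0
```

Emit:
servo_tool(commands=[[[0,38,31,0,0,0,0],[0,76,62,0,0,0,0],[0,114,93,0,0,0,0],[0,152,124,0,0,0,0],[0,190,155,0,0,0,0]]])

```text
time_s: 1.15
tcp_pos: [0.4646, 0.1661, 0.2336]
ee_rot: [[0.941, -0.338, 0.0], [-0.338, -0.941, 0.0], [0.0, -0.0, -1.0]]
wrist_force: [0.9, 0.6, -0.2]
gripper_width: 1.007
gripper_force: 0.0
```

Emit:
servo_tool(commands=[[[0,38,31,0,0,0,0],[0,76,62,0,0,0,0],[0,114,93,0,0,0,0],[0,152,124,0,0,0,0],[0,190,155,0,0,0,0]]])

```text
time_s: 1.65
tcp_pos: [0.5911, -0.044, 0.2333]
ee_rot: [[0.941, -0.338, -0.0], [-0.338, -0.941, 0.0], [-0.0, 0.0, -1.0]]
wrist_force: [0.6, 0.7, -0.1]
gripper_width: 1.004
gripper_force: 0.0
```

```bash
python3 -c "
from h import *
goto([.6225,-.096,.2],-84.8)"
```

```text
t 1.65 tcp [ 0.5911 -0.044   0.2333] yaw -19.76 j [ 11.4  18.9  -4.3  -0.  -66.8  58.9] F [ 0.6  0.7 -0.1] w 87.3 0.0
shift mm [47.1 38.3 33.3] turn [3.0000e-04 3.0000e-04 1.1351e+00]
```

Emit:
servo_tool(commands=[[[0,15,12,0,0,0,0.14],[0,30,25,0,0,0,0.28],[0,47,38,0,0,0,0.42],[0,47,38,0,0,0,0.56],[0,47,38,0,0,0,0.7]]])

```text
time_s: 2.15
tcp_pos: [0.6218, -0.0945, 0.2326]
ee_rot: [[0.496, -0.868, -0.002], [-0.868, -0.496, 0.0], [-0.001, 0.001, -1.0]]
wrist_force: [-0.0, -1.3, 1.1]
gripper_width: 1.0
gripper_force: 0.0
```

Emit:
servo_tool(commands=[[[0,0,0,0,0,0,0.14],[0,0,0,0,0,0,0.28],[0,0,0,0,0,0,0.435],[0,0,0,0,0,0,0.435],[0,0,0,0,0,0,0.435]]])

```text
time_s: 2.65
tcp_pos: [0.6218, -0.0937, 0.2332]
ee_rot: [[0.094, -0.996, -0.001], [-0.996, -0.094, 0.0], [-0.0, 0.001, -1.0]]
wrist_force: [-0.9, 1.0, -0.4]
gripper_width: 0.999
gripper_force: 0.0
```

```bash
python3 -c "
from h import *
goto([.6225,-.096,.2],-84.8)
d=snap('wrist','w1')
cv2.imwrite('pics/w1b.png',cv2.cvtColor(d['pixels'],cv2.COLOR_RGB2BGR))
for n,p in dict(blue=[.6225,-.096,.089],y=[.6307,.0315,.151],hand=[.588,.018,.122],r=[.622,.127,.151]).items(): print(n,proj(d,p).round(0))
"
```

```text
t 2.65 tcp [ 0.6218 -0.0937  0.2332] yaw -84.62 j [  6.1  22.4   1.   -0.  -68.6  -0.8] F [-0.9  1.  -0.4] w 86.9 0.0
shift mm [ 2.4 -0.5 33.2] turn [0.0006 0.0001 0.0032]
blue [278. 197.]
y [257. 345.]
hand [301. 316.]
r [258. 423.]
```

View pics/w1.png

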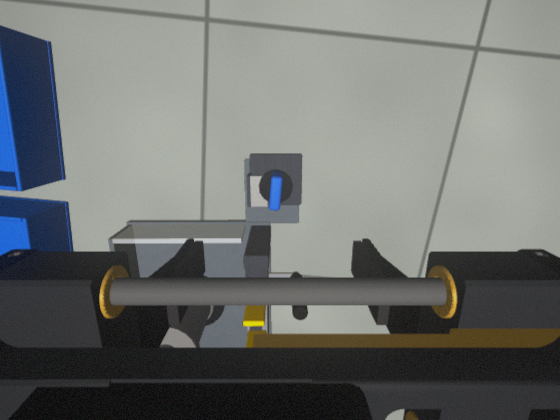

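The wrist view shows the blue bar at about (277,177)-(275,210) on its black disc, with the yellow wing at (255,318) and the handle at (300,290). Next I'll measure the bar's axis and the foot.

```bash
python3 - <<'E'
from h import *
d=load('w1');p=d['pixels'].astype(int)
m=((p[...,2]>p[...,0]+50)&(p[...,2]>p[...,1]+30)).astype(np.uint8)
m[:, :200]=0;m[:,350:]=0
v,u=np.nonzero(m);print(len(u),u.min(),u.max(),v.min(),v.max())
for k in range(v.min(),v.max()+1,2):
    q=u[v==k]; 
    if len(q): print(k,q.min(),q.max(),p[k,q].mean(0).round(0),end=' | ')
box=cv2.minAreaRect(np.stack([u,v],1).astype(np.float32));print(box)
for c in cv2.boxPoints(box): print(c.round(1),atz(d,*c,.089).round(4),atz(d,*c,.06).round(4))
E
```

```text
397 269 282 173 210
173 273 273 [ 50.  66. 103.] | 175 272 273 [46. 64. 99.] | 177 271 281 [ 52.  91. 168.] | 179 271 282 [ 60. 113. 204.] | 181 271 282 [ 60. 114. 207.] | 183 271 281 [ 59. 117. 215.] | 185 271 281 [ 60. 116. 212.] | 187 270 281 [ 58. 111. 204.] | 189 270 281 [ 58. 111. 204.] | 191 270 281 [ 58. 111. 205.] | 193 270 280 [ 58. 115. 213.] | 195 270 280 [ 56. 113. 211.] | 197 270 280 [ 57. 112. 209.] | 199 269 280 [ 56. 108. 201.] | 201 269 280 [ 56. 108. 201.] | 203 269 279 [ 56. 112. 209.] | 205 269 279 [ 55. 111. 209.] | 207 269 279 [ 56. 110. 208.] | 209 269 278 [ 61. 103. 185.] | ((275.2135314941406, 191.7584228515625), (11.471901893615723, 36.92814254760742), 5.440331935882568)
[267.8 209.6] [ 0.6317 -0.0814  0.089 ] [ 0.6318 -0.0725  0.06  ]
[271.3 172.8] [ 0.6314 -0.1195  0.089 ] [ 0.6316 -0.1143  0.06  ]
[282.7 173.9] [ 0.6201 -0.1194  0.089 ] [ 0.6191 -0.1142  0.06  ]
[279.2 210.7] [ 0.62   -0.0813  0.089 ] [ 0.619  -0.0724  0.06  ]
```

```bash
python3 -c "
from h import *
goto([.6252,-.0975,.115],-89.6)"
```

```text
t 2.7 tcp [ 0.6218 -0.0937  0.2333] yaw -84.64 j [  6.1  22.4   1.   -0.  -68.6  -0.8] F [0.8 0.6 0.3] w 87.1 0.0
shift mm [  4.1  -3.1 118.3] turn [0.0004 0.     0.0866]
```

Emit:
servo_tool(commands=[[[0,4,-3,40,0,0,0.086],[0,4,-3,80,0,0,0.086],[0,4,-3,118,0,0,0.086],[0,4,-3,118,0,0,0.086],[0,4,-3,118,0,0,0.086]]])

```text
time_s: 3.2
tcp_pos: [0.6257, -0.0977, 0.116]
ee_rot: [[0.007, -1.0, -0.0], [-1.0, -0.007, -0.001], [0.001, 0.0, -1.0]]
wrist_force: [0.8, 0.5, 0.3]
gripper_width: 1.0
gripper_force: 0.0
```

```bash
python3 - <<'E'
from h import *
goto([.6252,-.0975,.068],-89.6)
d=snap('wrist','w2');p=d['pixels'].astype(int)
m=((p[...,2]>p[...,0]+50)&(p[...,2]>p[...,1]+30)).astype(np.uint8)
n,l,st,ce=cv2.connectedComponentsWithStats(m)
for i in range(1,n):
    if st[i,4]>80:
        v,u=np.nonzero(l==i);b=cv2.minAreaRect(np.stack([u,v],1).astype(np.float32));print(st[i],b)
        if st[i,0]>150:
            for k in range(v.min(),v.max()+1,6): q=u[v==k];print(k,q.min(),q.max(),atz(d,(q.min()+q.max())/2,k,.089).round(4))
print(proj(d,[.6252,-.0975,.089]))
E
```

```text
t 3.2 tcp [ 0.6257 -0.0977  0.116 ] yaw -89.61 j [  5.8  28.5  -7.1   0.1 -54.4  -5.4] F [0.8 0.5 0.3] w 87.0 0.0
shift mm [-0.2  0.5 48. ] turn [ 0.0002 -0.001  -0.0002]
[ 271  207   18   62 1021] ((279.5, 237.5), (61.0, 17.0), 90.0)
207 273 278 [ 0.6283 -0.1239  0.089 ]
213 272 285 [ 0.6264 -0.1201  0.089 ]
219 271 288 [ 0.6257 -0.1162  0.089 ]
225 271 288 [ 0.6257 -0.1122  0.089 ]
231 271 288 [ 0.6257 -0.1082  0.089 ]
237 271 288 [ 0.6256 -0.1042  0.089 ]
243 271 288 [ 0.6256 -0.1001  0.089 ]
249 271 288 [ 0.6256 -0.0959  0.089 ]
255 271 288 [ 0.6255 -0.0917  0.089 ]
261 271 288 [ 0.6255 -0.0875  0.089 ]
267 272 286 [ 0.6258 -0.0832  0.089 ]
[280.12027057 246.7387157 ]
```

View pics/w2.png

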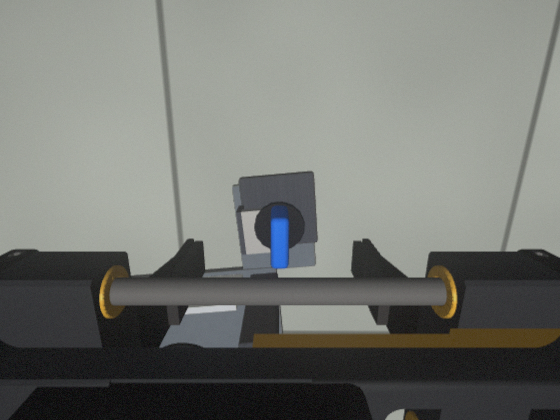

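The bar is centred under the jaws and aligned (columns 271-288, top face rows 218-269). Descending.

Emit:
servo_tool(commands=[[[0,1,0,22,0,0,0],[0,1,0,44,0,0,0],[0.6,1,0,44,0,0,0],[1,1,0,44,0,0,0],[1,1,0,44,0,0,0]]])

```text
time_s: 3.75
tcp_pos: [0.627, -0.0984, 0.0742]
ee_rot: [[0.006, -1.0, 0.005], [-1.0, -0.006, -0.0], [0.0, -0.005, -1.0]]
wrist_force: [0.6, -0.0, -0.2]
gripper_width: 0.809
gripper_force: 0.0
```

Emit:
servo_tool(commands=[[[1,0,0,0,0,0,0],[1,0,0,0,0,0,0],[1,0,0,0,0,0,0],[1,0,0,0,0,0,0],[1,0,0,0,0,0,0]]])

```text
time_s: 4.25
tcp_pos: [0.6252, -0.0985, 0.0716]
ee_rot: [[0.005, -1.0, -0.0], [-1.0, -0.005, -0.0], [0.0, 0.0, -1.0]]
wrist_force: [-0.1, 0.4, -0.3]
gripper_width: 0.357
gripper_force: 0.0
```

Emit:
servo_tool(commands=[[[1,0,0,0,0,0,0],[1,0,0,0,0,0,0],[1,0,0,0,0,0,0],[1,0,0,0,0,0,0],[1,0,0,0,0,0,0]]])

```text
time_s: 4.75
tcp_pos: [0.6249, -0.0985, 0.0715]
ee_rot: [[0.005, -1.0, -0.001], [-1.0, -0.005, -0.0], [0.0, 0.001, -1.0]]
wrist_force: [-0.5, 0.2, 0.8]
gripper_width: 0.141
gripper_force: 30.0
```

Emit:
servo_tool(commands=[[[1,0,0,3,0,0,0],[1,0,0,6,0,0,0],[1,0,0,9,0,0,0],[1,0,0,11,0,0,0],[1,0,0,11,0,0,0]]])

```text
time_s: 5.25
tcp_pos: [0.625, -0.0985, 0.0604]
ee_rot: [[0.005, -1.0, -0.001], [-1.0, -0.005, -0.0], [0.0, 0.001, -1.0]]
wrist_force: [-3.4, 0.5, 5.1]
gripper_width: 0.138
gripper_force: 30.0
```

Emit:
servo_tool(commands=[[[1,0,0,0,0,0,0.08],[1,0,0,0,0,0,0.16],[1,0,0,0,0,0,0.24],[1,0,0,0,0,0,0.32],[1,0,0,0,0,0,0.4]]])

```text
time_s: 5.75
tcp_pos: [0.6248, -0.0984, 0.0606]
ee_rot: [[-0.388, -0.922, -0.001], [-0.922, 0.388, -0.0], [0.0, 0.001, -1.0]]
wrist_force: [-4.1, 0.7, 5.2]
gripper_width: 0.138
gripper_force: 30.0
```

```bash
python3 -c "
from h import *
goto([.6256,-.0985,.0604],-134)
print(r.sense()['moment'])"
```

```text
t 5.75 tcp [ 0.6248 -0.0984  0.0606] yaw -112.82 j [  5.7  32.1 -10.1  -0.  -47.9 -28.5] F [-4.1  0.7  5.2] w 12.0 30.0
shift mm [-0.3 -0.8  0.2] turn [ 0.0009 -0.0006  0.3697]
[ 0.24902506  1.02461096 -0.02023435]
```

Emit:
servo_tool(commands=[[[1,0,-0.5,0,0,0,0.09],[1,0,-0.5,0,0,0,0.18],[1,0,-0.5,0,0,0,0.27],[1,0,-0.5,0,0,0,0.36],[1,0,-0.5,0,0,0,0.42]]])

```text
time_s: 6.25
tcp_pos: [0.6247, -0.0984, 0.0604]
ee_rot: [[-0.73, -0.684, -0.002], [-0.684, 0.73, 0.0], [0.002, 0.002, -1.0]]
wrist_force: [-4.7, 2.2, 5.1]
gripper_width: 0.137
gripper_force: 30.0
```

Emit:
servo_tool(commands=[[[0.6,0,0,0,0,0,0],[0.3,0,0,0,0,0,0],[0,0,0,0,0,0,0],[0,0,0,0,0,0,0],[0,0,0,0,0,0,0]]])

```text
time_s: 6.75
tcp_pos: [0.6271, -0.0988, 0.0611]
ee_rot: [[-0.727, -0.686, 0.003], [-0.686, 0.727, -0.0], [-0.002, -0.002, -1.0]]
wrist_force: [0.6, -0.5, 0.7]
gripper_width: 0.502
gripper_force: 0.0
```

Emit:
servo_tool(commands=[[[0,0,0,0,0,0,0],[0,0,0,-10,0,0,0],[0,0,0,-40,0,0,0],[0,0,0,-60,0,0,0],[0,0,0,-60,0,0,0]]])

```text
time_s: 7.25
tcp_pos: [0.6273, -0.0984, 0.124]
ee_rot: [[-0.727, -0.686, 0.006], [-0.686, 0.727, 0.0], [-0.004, -0.004, -1.0]]
wrist_force: [0.1, 0.5, -0.3]
gripper_width: 0.948
gripper_force: 0.0
```

```bash
python3 -c "
from h import *
goto([.6256,-.099,.12],-137+90)
d=snap('wrist','w3')"
```

```text
t 7.25 tcp [ 0.6273 -0.0984  0.124 ] yaw -136.65 j [  5.7  28.1  -6.6   0.  -55.  -52.3] F [ 0.1  0.5 -0.3] w 82.5 0.0
shift mm [1.7 0.8 4. ] turn [-6.5000e-03  3.0000e-04 -1.5647e+00]
```

View pics/w3.png

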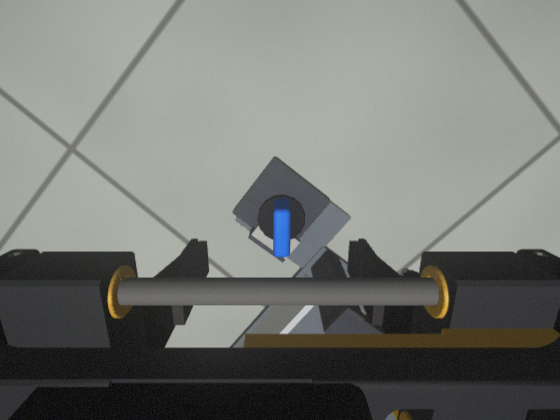

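Knob stayed turned: bar at (282,208)-(282,257), aligned with the jaws. I'll regrip it lengthwise to keep the gripper body clear of the yellow catch.

Emit:
servo_tool(commands=[[[0,1.5,1,0,0,0,-0.145],[0,1.5,1,0,0,0,-0.29],[0,1.5,1,0,0,0,-0.435],[0,1.5,1,0,0,0,-0.58],[0,1.5,1,0,0,0,-0.725]]])

```text
time_s: 7.8
tcp_pos: [0.6226, -0.0988, 0.1188]
ee_rot: [[-0.084, -0.996, -0.004], [-0.996, 0.084, 0.0], [-0.0, 0.004, -1.0]]
wrist_force: [0.6, 0.5, 0.4]
gripper_width: 0.997
gripper_force: 0.0
```

Emit:
servo_tool(commands=[[[0,0,0,0,0,0,-0.145],[0,0,0,0,0,0,-0.29],[0,0,0,0,0,0,-0.435],[0,0,0,0,0,0,-0.58],[0,0,0,0,0,0,-0.725]]])

```text
time_s: 8.3
tcp_pos: [0.6226, -0.0987, 0.1187]
ee_rot: [[0.598, -0.802, -0.004], [-0.802, -0.598, 0.0], [-0.003, 0.003, -1.0]]
wrist_force: [-0.3, 0.3, -0.5]
gripper_width: 1.0
gripper_force: 0.0
```

Emit:
servo_tool(commands=[[[0,0,0,0,0,0,-0.12],[0,0,0,0,0,0,-0.12],[0,0,0,0,0,0,-0.12],[0,0,0,0,0,0,-0.12],[0,0,0,0,0,0,-0.12]]])

```text
time_s: 8.8
tcp_pos: [0.6237, -0.0989, 0.1203]
ee_rot: [[0.684, -0.729, -0.001], [-0.729, -0.684, 0.0], [-0.0, 0.0, -1.0]]
wrist_force: [0.4, 0.2, -0.5]
gripper_width: 0.999
gripper_force: 0.0
```

```bash
python3 - <<'E'
from h import *
goto([.625,-.0985,.070],-136.65+90)
d=snap('wrist','w4');p=d['pixels'].astype(int)
m=((p[...,2]>p[...,0]+70)&(p[...,2]>p[...,1]+50)).astype(np.uint8)
n,l,st,ce=cv2.connectedComponentsWithStats(m)
for i in range(1,n):
    if st[i,4]>80:
        v,u=np.nonzero(l==i);b=cv2.minAreaRect(np.stack([u,v],1).astype(np.float32));print(st[i],b)
        for c in cv2.boxPoints(b): print(atz(d,*c,.083).round(4))
E
```

```text
t 8.8 tcp [ 0.6237 -0.0989  0.1203] yaw -46.81 j [  5.6  28.1  -7.   -0.  -54.9  37.6] F [ 0.4  0.2 -0.5] w 86.9 0.0
shift mm [ 0.6 -1.2 50.3] turn [ 0.0004  0.0004 -0.0027]
[250 229  52  17 827] ((275.5, 237.0), (16.0, 51.0), 90.0)
[ 0.6431 -0.0924  0.083 ]
[ 0.6184 -0.1155  0.083 ]
[ 0.6104 -0.1073  0.083 ]
[ 0.6354 -0.0838  0.083 ]
```

Emit:
servo_tool(commands=[[[0,1.5,-1.5,25,0,0,0],[0.3,1.5,-1.5,50,0,0,0],[1,1.5,-1.5,50,0,0,0],[1,1.5,-1.5,50,0,0,0],[1,1.5,-1.5,50,0,0,0]]])

```text
time_s: 9.35
tcp_pos: [0.6272, -0.0991, 0.0721]
ee_rot: [[0.685, -0.728, 0.003], [-0.728, -0.685, -0.0], [0.002, -0.002, -1.0]]
wrist_force: [0.3, -0.2, -0.0]
gripper_width: 0.719
gripper_force: 0.0
```

Emit:
servo_tool(commands=[[[1,0,0,0,0,0,0],[1,0,0,0,0,0,0],[1,0,0,0,0,0,0],[1,0,0,0,0,0,0],[1,0,0,0,0,0,0]]])

```text
time_s: 9.85
tcp_pos: [0.6263, -0.099, 0.0711]
ee_rot: [[0.685, -0.728, 0.001], [-0.728, -0.685, -0.0], [0.001, -0.0, -1.0]]
wrist_force: [-1.2, 0.1, 3.4]
gripper_width: 0.411
gripper_force: 30.0
```

Emit:
servo_tool(commands=[[[1,0,0,2,0,0,0],[1,0,0,4,0,0,0.1],[1,0,0,4,0,0,0.2],[1,0,0,4,0,0,0.3],[1,0,0,4,0,0,0.4]]])

```text
time_s: 10.35
tcp_pos: [0.6258, -0.0994, 0.067]
ee_rot: [[0.344, -0.939, -0.001], [-0.939, -0.344, -0.001], [0.0, 0.001, -1.0]]
wrist_force: [-1.6, -0.9, 4.9]
gripper_width: 0.412
gripper_force: 30.0
```

Emit:
servo_tool(commands=[[[1,0,0,0,0,0,0.04],[1,0,0,0,0,0,0.08],[1,0,0,0,0,0,0.1],[1,0,0,0,0,0,0.1],[1,0,0,0,0,0,0.1]]])

```text
time_s: 10.85
tcp_pos: [0.6256, -0.0994, 0.0667]
ee_rot: [[0.253, -0.968, -0.001], [-0.968, -0.253, -0.0], [0.0, 0.001, -1.0]]
wrist_force: [-2.7, -1.9, 4.6]
gripper_width: 0.407
gripper_force: 30.0
```

```bash
python3 -c "
from h import *
goto([.626,-.099,.068],-77.9)
print(r.sense()['moment'])"
```

```text
t 10.85 tcp [ 0.6256 -0.0994  0.0667] yaw -75.37 j [  5.6  31.7  -9.7   0.  -48.6   9. ] F [-2.7 -1.9  4.6] w 35.4 30.0
shift mm [-0.3 -0.5 -1.3] turn [ 0.001  -0.0002  0.0441]
[-0.57877396  0.7911722  -0.03234106]
```

Emit:
servo_tool(commands=[[[1,0,0,0,0,0,0.03],[1,0,0,0,0,0,0.06],[1,0,0,0,0,0,0.08],[1,0,0,0,0,0,0.1],[1,0,0,0,0,0,0.1]]])

```text
time_s: 11.35
tcp_pos: [0.6255, -0.0996, 0.0665]
ee_rot: [[0.156, -0.988, -0.002], [-0.988, -0.156, -0.001], [0.001, 0.002, -1.0]]
wrist_force: [-4.2, -3.7, 5.5]
gripper_width: 0.412
gripper_force: 30.0
```

```bash
python3 -c "
from h import *
goto([.626,-.099,.068],-77.9)
print(r.sense()['moment'])"
```

```text
t 11.35 tcp [ 0.6255 -0.0996  0.0665] yaw -81.01 j [  5.6  31.7  -9.7   0.1 -48.6   3.3] F [-4.2 -3.7  5.5] w 35.9 30.0
shift mm [-0.5 -0.6 -1.5] turn [ 0.0019 -0.0011 -0.0543]
[-1.17241612  1.10199732  1.01702936]
```

Emit:
servo_tool(commands=[[[0.6,0,0,0,0,0,0],[0.3,0,0,0,0,0,0],[0.2,0,0,0,0,0,0],[0.2,0,0,-15,0,0,0],[0.2,0,0,-45,0,0,0]]])

```text
time_s: 11.85
tcp_pos: [0.6249, -0.0982, 0.1086]
ee_rot: [[0.153, -0.988, -0.005], [-0.988, -0.153, 0.001], [-0.002, 0.005, -1.0]]
wrist_force: [0.4, -0.9, -0.0]
gripper_width: 0.692
gripper_force: 0.0
```

Emit:
servo_tool(commands=[[[0,0,0,-40,0,0,0],[0,0,0,-80,0,0,-0.145],[0,0,0,-100,0,0,-0.29],[0,0,0,-100,0,0,-0.435],[0,0,0,-100,0,0,-0.58]]])

```text
time_s: 12.35
tcp_pos: [0.6272, -0.0981, 0.2122]
ee_rot: [[0.674, -0.739, 0.004], [-0.739, -0.674, 0.002], [0.001, -0.004, -1.0]]
wrist_force: [-0.2, -0.1, -0.6]
gripper_width: 0.993
gripper_force: 0.0
```

```bash
python3 - <<'E'
from h import *
goto([.633,.029,.2],5.2)
d=snap('wrist','w5')
p=d['pixels'].astype(int)
m=((p[...,2]>p[...,0]+70)&(p[...,2]>p[...,1]+50)).astype(np.uint8)
n,l,st,ce=cv2.connectedComponentsWithStats(m)
for i in range(1,n):
    if st[i,4]>80:
        v,u=np.nonzero(l==i);b=cv2.minAreaRect(np.stack([u,v],1).astype(np.float32));print(st[i],b)
        for c in cv2.boxPoints(b): print(atz(d,*c,.083).round(4))
E
```

```text
t 12.35 tcp [ 0.6272 -0.0981  0.2122] yaw -47.62 j [  5.7  23.7  -0.   -0.1 -66.   36.8] F [-0.2 -0.1 -0.6] w 86.4 0.0
shift mm [-90.  -89.9  12.5] turn [-0.0032 -0.0031 -0.9218]
[  6   0  33  18 223] ((22.0, 8.5), (17.0, 32.0), 90.0)
[ 0.9043 -0.0756  0.083 ]
[ 0.8852 -0.0931  0.083 ]
[ 0.8791 -0.0823  0.083 ]
[ 0.8985 -0.0647  0.083 ]
[  0  39  10  26 139] ((4.5, 51.5), (25.0, 9.0), 90.0)
[ 0.8944 -0.0466  0.083 ]
[ 0.8888 -0.0517  0.083 ]
[ 0.8795 -0.0344  0.083 ]
[ 0.8852 -0.0292  0.083 ]
[  0  40  61 115 200] ((31.78656005859375, 101.39218139648438), (29.24213981628418, 119.54875946044922), 17.671052932739258)
[0.849  0.0403 0.083 ]
[ 0.8718 -0.0662  0.083 ]
[ 0.851 -0.076  0.083]
[0.8259 0.0303 0.083 ]
[263 191  35  25 414] ((279.79229736328125, 203.25213623046875), (35.844478607177734, 11.92292594909668), 29.47589111328125)
[ 0.6421 -0.0897  0.083 ]
[ 0.6447 -0.1011  0.083 ]
[ 0.6109 -0.1084  0.083 ]
[ 0.6078 -0.0969  0.083 ]
```

View pics/w5.png

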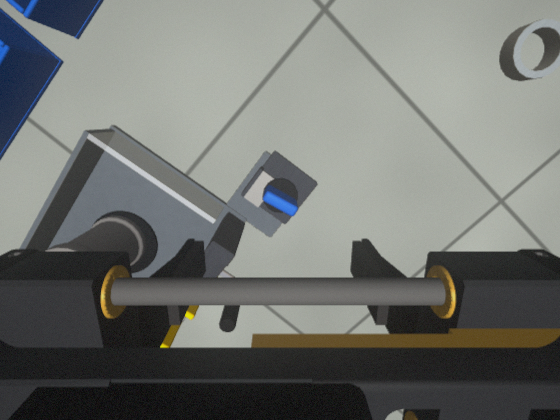

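Bar now lies at about 12° yaw, exactly the stop (blue at (280,203)), and it holds. Next, over to the yellow catch.

Emit:
servo_tool(commands=[[[0,-22,-22,0,0,0,-0.145],[0,-50,-50,0,0,0,-0.29],[0,-75,-75,0,0,0,-0.435],[0,-90,-90,0,0,0,-0.58],[0,-90,-90,0,0,0,-0.725]]])

```text
time_s: 12.9
tcp_pos: [0.6331, 0.0318, 0.2108]
ee_rot: [[0.995, -0.105, 0.001], [-0.105, -0.995, 0.002], [0.001, -0.002, -1.0]]
wrist_force: [0.3, -0.8, -0.0]
gripper_width: 1.0
gripper_force: 0.0
```

Emit:
servo_tool(commands=[[[0,0,0,0,0,0,-0.1],[0,0,0,0,0,0,-0.197],[0,0,0,0,0,0,-0.197],[0,0,0,0,0,0,-0.197],[0,0,0,0,0,0,-0.197]]])

```text
time_s: 13.4
tcp_pos: [0.6326, 0.0283, 0.2113]
ee_rot: [[0.997, 0.084, 0.0], [0.084, -0.997, 0.0], [0.0, -0.0, -1.0]]
wrist_force: [-0.3, 0.6, -0.4]
gripper_width: 1.001
gripper_force: 0.0
```

```bash
python3 - <<'E'
from h import *
goto([.633,.029,.13],5.2)
d=snap('wrist','w6');p=d['pixels'].astype(int)
for n,P in dict(y1=[.635,.0085,.151],y2=[.631,.0485,.151],hand=[.590,.015,.122],r1=[.6265,.1045,.151]).items(): print(n,proj(d,P).round(0))
for nm,m in (('yel',(p[...,0]>p[...,2]+70)&(p[...,1]>p[...,2]+50)),('red',(p[...,0]>p[...,2]+70)&(p[...,0]>p[...,1]+70))):
  n,l,st,ce=cv2.connectedComponentsWithStats(m.astype(np.uint8))
  for i in range(1,n):
    if st[i,4]>60: print(nm,st[i],ce[i].round(1),atz(d,*ce[i],.151).round(4))
E
```

```text
t 13.4 tcp [0.6326 0.0283 0.2113] yaw 4.79 j [ 17.2  23.7  -0.2  -0.  -66.1  77.6] F [-0.3  0.6 -0.4] w 87.1 0.0
shift mm [ 0.5 -0.7 81.3] turn [-0.0003 -0.0001 -0.0071]
y1 [304. 227.]
y2 [249. 228.]
hand [288. 263.]
r1 [174. 228.]
yel [ 152  185  162    9 1063] [233.5 188.7] [0.6601 0.0615 0.151 ]
yel [244 201  12  38 334] [249.6 220.2] [0.6373 0.0487 0.151 ]
yel [295 201  11  37 288] [300.3 220.3] [0.6404 0.0115 0.151 ]
yel [ 99 271  13  47 243] [103.6 296.1] [0.5637 0.1611 0.151 ]
yel [445 272  12  46 222] [452.1 296.6] [ 0.5865 -0.1158  0.151 ]
red [115 215  12  25 191] [120.6 227. ] [0.624  0.1438 0.151 ]
red [169 214  10  25 186] [173.7 226.2] [0.628  0.1046 0.151 ]
red [185 223   8  11  62] [189.  229.3] [0.6264 0.0932 0.151 ]
```

View pics/w6.png

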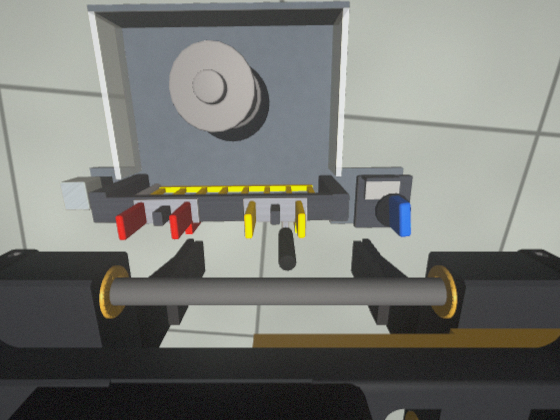

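Yellow wings at (249,222) and (301,222), red at (121,228) and (173,228), handle top at (288,263). All of these match the predictions to within 2 mm. Descending on yellow.

Emit:
servo_tool(commands=[[[0,1.5,-1,30,0,0,-0.005],[0,1.5,-1,60,0,0,-0.005],[0,1.5,-1,83,0,0,-0.005],[0,1.5,-1,83,0,0,-0.005],[0.4,1.5,-1,83,0,0,-0.005]]])

```text
time_s: 13.95
tcp_pos: [0.6344, 0.0291, 0.129]
ee_rot: [[0.996, 0.091, 0.0], [0.091, -0.996, -0.0], [0.0, 0.0, -1.0]]
wrist_force: [0.7, -0.5, 0.7]
gripper_width: 0.967
gripper_force: 0.0
```

Emit:
servo_tool(commands=[[[1,0,0,0,0,0,0],[1,0,0,0,0,0,0],[1,0,0,0,0,0,0],[1,0,0,0,0,0,0],[1,0,0,0,0,0,0]]])

```text
time_s: 14.45
tcp_pos: [0.634, 0.0296, 0.129]
ee_rot: [[0.996, 0.091, 0.001], [0.091, -0.996, 0.001], [0.001, -0.001, -1.0]]
wrist_force: [-2.0, 6.5, 3.2]
gripper_width: 0.542
gripper_force: 3.1
```

Emit:
servo_tool(commands=[[[1,0,0,0,0,0,0],[1,0,0,0,0,0,0],[1,0,0,0,0,0,0],[1,0,0,0,0,0,0],[1,0,0,0,0,0,0]]])

```text
time_s: 14.95
tcp_pos: [0.634, 0.0307, 0.1292]
ee_rot: [[0.996, 0.092, 0.001], [0.092, -0.996, 0.002], [0.001, -0.002, -1.0]]
wrist_force: [-2.6, 6.2, 3.3]
gripper_width: 0.332
gripper_force: 30.0
```

Emit:
servo_tool(commands=[[[0.6,0,0,0,0,0,0],[0.4,0,0,0,0,0,0],[0,0,0,0,0,0,0],[0,0,0,0,0,0,0],[0,0,0,-25,0,0,0]]])

```text
time_s: 15.45
tcp_pos: [0.6313, 0.0285, 0.1498]
ee_rot: [[0.996, 0.09, -0.009], [0.09, -0.996, -0.002], [-0.009, 0.001, -1.0]]
wrist_force: [0.4, 0.6, -0.1]
gripper_width: 0.679
gripper_force: 0.0
```

Emit:
servo_tool(commands=[[[0,0,0,-25,0,0,0],[0,0,-33,-25,0,0,0],[0,0,-66,-25,0,0,0],[0,0,-98,-25,0,0,0],[0,0,-98,-25,0,0,0]]])

```text
time_s: 15.95
tcp_pos: [0.6248, 0.1298, 0.1785]
ee_rot: [[0.995, 0.095, 0.0], [0.095, -0.995, 0.0], [0.001, -0.0, -1.0]]
wrist_force: [-0.6, 0.0, 0.4]
gripper_width: 0.988
gripper_force: 0.0
```

```bash
python3 - <<'E'
from h import *
goto([.6253,.127,.129],5.2)
d=snap('wrist','w7');p=d['pixels'].astype(int)
for n,P in dict(y1=[.635,.0165,.151],y2=[.631,.0455,.151],r1=[.6273,.107,.151],r2=[.6237,.147,.151]).items(): print(n,proj(d,P).round(0))
for nm,m in (('yel',(p[...,0]>p[...,2]+70)&(p[...,1]>p[...,2]+50)),('red',(p[...,0]>p[...,2]+70)&(p[...,0]>p[...,1]+70))):
  n,l,st,ce=cv2.connectedComponentsWithStats(m.astype(np.uint8))
  for i in range(1,n):
    if st[i,4]>60: print(nm,st[i],ce[i].round(1),atz(d,*ce[i],.151).round(4))
E
```

```text
t 15.95 tcp [0.6248 0.1298 0.1785] yaw 5.44 j [ 26.2  25.6  -2.1  -0.  -62.3  69.2] F [-0.6  0.   0.4] w 86.0 0.0
shift mm [ 0.2  2.8 49.5] turn [-0.0003 -0.0005  0.0042]
y1 [454. 247.]
y2 [408. 249.]
r1 [312. 246.]
r2 [249. 246.]
yel [ 242  193  186   12 1460] [332.7 197.6] [0.6601 0.0987 0.151 ]
yel [ 389  215   68   46 1762] [421.2 236.6] [0.6403 0.0393 0.151 ]
yel [101 271  12  47 240] [105.  296.1] [0.5778 0.2413 0.151 ]
yel [443 270  13  48 237] [450.6 295.7] [0.6001 0.0099 0.151 ]
red [310 231   9  29 235] [313.8 245. ] [0.6281 0.1062 0.151 ]
red [248 232  10  28 240] [252.3 245.2] [0.6242 0.1452 0.151 ]
```

Emit:
servo_tool(commands=[[[0,0.5,1,0,0,0,0],[0,0.5,1,25,0,0,0],[0,0.5,1,50,0,0,0],[0.3,0.5,1,50,0,0,0],[1,0.5,1,50,0,0,0]]])

```text
time_s: 16.5
tcp_pos: [0.6259, 0.1247, 0.1287]
ee_rot: [[0.996, 0.09, -0.0], [0.09, -0.996, -0.001], [-0.0, 0.001, -1.0]]
wrist_force: [-0.1, 0.5, 0.0]
gripper_width: 0.895
gripper_force: 0.0
```

Emit:
servo_tool(commands=[[[1,0,0,0,0,0,0],[1,0,0,0,0,0,0],[1,0,0,0,0,0,0],[1,0,0,0,0,0,0],[1,0,0,0,0,0,0]]])

```text
time_s: 17.0
tcp_pos: [0.6258, 0.1264, 0.1293]
ee_rot: [[0.996, 0.092, 0.001], [0.092, -0.996, 0.001], [0.001, -0.001, -1.0]]
wrist_force: [-0.4, 1.5, 1.9]
gripper_width: 0.449
gripper_force: 3.1
```

Emit:
servo_tool(commands=[[[1,0,0,0,0,0,0],[1,0,0,0,0,0,0],[1,0,0,0,0,0,0],[1,0,0,0,0,0,0],[1,0,0,0,0,0,0]]])

```text
time_s: 17.5
tcp_pos: [0.6258, 0.1263, 0.1295]
ee_rot: [[0.996, 0.092, 0.001], [0.092, -0.996, 0.001], [0.001, -0.001, -1.0]]
wrist_force: [-2.1, 1.5, 5.0]
gripper_width: 0.329
gripper_force: 30.0
```

Emit:
servo_tool(commands=[[[0.6,0,0,0,0,0,0],[0.4,0,0,0,0,0,0],[0,0,0,0,0,0,0],[0,0,0,0,0,0,0],[0,0,0,-25,0,0,0]]])

```text
time_s: 18.0
tcp_pos: [0.623, 0.1249, 0.1495]
ee_rot: [[0.996, 0.09, -0.009], [0.09, -0.996, -0.003], [-0.009, 0.002, -1.0]]
wrist_force: [-0.0, -0.6, -0.8]
gripper_width: 0.677
gripper_force: 0.0
```

Emit:
servo_tool(commands=[[[0,0,0,-28,0,0,0],[0,-16,36,-28,0,0,0],[0,-32,72,-28,0,0,0],[0,-46,106,-28,0,0,0],[0,-46,106,-28,0,0,0]]])

```text
time_s: 18.5
tcp_pos: [0.5876, 0.0127, 0.1816]
ee_rot: [[0.996, 0.087, -0.002], [0.087, -0.996, -0.001], [-0.002, 0.0, -1.0]]
wrist_force: [0.6, -0.1, -0.5]
gripper_width: 0.992
gripper_force: 0.0
```

```bash
python3 - <<'E'
from h import *
goto([.590,.016,.098],5.2)
d=snap('wrist','w8');p=d['pixels'].astype(int)
print(proj(d,[.59,.016,.122]),proj(d,[.59,.016,.049]))
for nm,m in (('yel',(p[...,0]>p[...,2]+70)&(p[...,1]>p[...,2]+50)),('red',(p[...,0]>p[...,2]+70)&(p[...,0]>p[...,1]+70))):
  n,l,st,ce=cv2.connectedComponentsWithStats(m.astype(np.uint8))
  for i in range(1,n):
    if st[i,4]>60: print(nm,st[i],ce[i].round(1),atz(d,*ce[i],.151).round(4))
E
```

```text
t 18.5 tcp [0.5876 0.0127 0.1816] yaw 4.98 j [ 17.   20.9  -9.2   0.  -60.   78. ] F [ 0.6 -0.1 -0.5] w 86.3 0.0
shift mm [ 2.8 -3.1 83.6] turn [ 0.0004  0.0017 -0.0038]
[272.40162439 225.1504013 ] [273.67104292 199.27202168]
yel [230 150  16  38 485] [237.9 168.2] [0.6351 0.04   0.151 ]
yel [270 150  10  40 367] [274.6 169.9] [0.636  0.0179 0.151 ]
yel [101 271  12  47 236] [104.9 296.3] [0.5391 0.1265 0.151 ]
yel [443 272  13  46 224] [450.8 296.6] [ 0.5593 -0.1097  0.151 ]
red [ 72 157  15  32 302] [ 78.9 172.4] [0.6243 0.1355 0.151 ]
red [112 157  13  32 300] [118.1 172.1] [0.6265 0.112  0.151 ]
red [140 177  10  14 112] [144.7 184. ] [0.6205 0.0963 0.151 ]
```

View pics/w8.png

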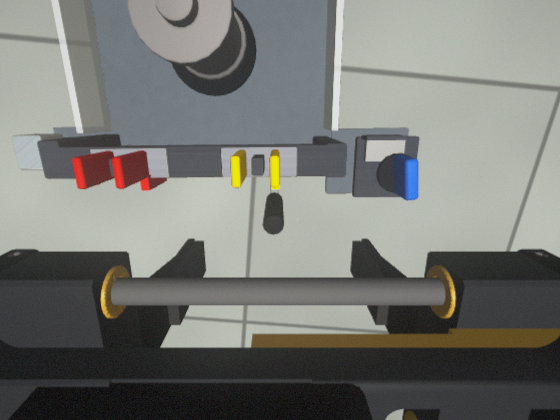

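Both catches are squeezed (yellow wings at 238/275, red at 79/118), and the handle top is at (273,224) as predicted. Descending on the handle.

Emit:
servo_tool(commands=[[[0,0,0,0,0,0,0],[0,0,0,40,0,0,0],[0,0,0,77,0,0,0],[0,0,0,77,0,0,0],[0,0,0,77,0,0,0]]])

```text
time_s: 19.05
tcp_pos: [0.5901, 0.0168, 0.1046]
ee_rot: [[0.996, 0.093, -0.0], [0.093, -0.996, -0.001], [-0.001, 0.001, -1.0]]
wrist_force: [1.3, 0.1, 1.0]
gripper_width: 1.003
gripper_force: 0.0
```

Emit:
servo_tool(commands=[[[1,0,0,0,0,0,0],[1,0,0,0,0,0,0],[1,0,0,0,0,0,0],[1,0,0,0,0,0,0],[1,0,0,0,0,0,0]]])

```text
time_s: 19.55
tcp_pos: [0.5895, 0.0161, 0.1051]
ee_rot: [[0.996, 0.091, 0.001], [0.091, -0.996, 0.0], [0.001, -0.0, -1.0]]
wrist_force: [0.1, -0.5, -0.4]
gripper_width: 0.63
gripper_force: 0.0
```

Emit:
servo_tool(commands=[[[1,0,0,0,0,0,0],[1,0,0,0,0,0,0],[1,0,0,0,0,0,0],[1,0,0,0,0,0,0],[1,0,0,0,0,0,0]]])

```text
time_s: 20.05
tcp_pos: [0.5894, 0.0162, 0.1045]
ee_rot: [[0.996, 0.091, 0.0], [0.091, -0.996, 0.0], [0.0, -0.0, -1.0]]
wrist_force: [-0.5, 1.9, 0.2]
gripper_width: 0.174
gripper_force: 30.5
```

```bash
python3 - <<'E'
from h import *
goto([.590,.016,.098],5.2)
p=r.sense()['tcp_pos'][:2]; a=np.radians(5.2);u=np.array([-np.sin(a),np.cos(a)]);n=np.array([np.cos(a),np.sin(a)])
h=p+.15*u+.045*n;print('hinge',h)
R=r.sense()['ee_rot']
for t in [.12,.24,.36,.48,.6,.72,.84,.96,1.08,1.2,1.32,1.44,1.57]:
    c,s=np.cos(t),np.sin(t);q=h+np.array([[c,s],[-s,c]])@(p-h);D=q-p
    print(t,q.round(4),(R.T@np.r_[D,0]*1000).round(1))
E
```

```text
t 20.05 tcp [0.5894 0.0162 0.1045] yaw 5.22 j [ 17.3  25.6 -14.3  -0.  -50.1  77.9] F [-0.5  1.9  0.2] w 15.1 30.5
shift mm [0.5 0.3 6.5] turn [-0.0002 -0.0001  0.0004]
hinge [0.62065852 0.16969275]
0.12 [0.5713 0.0211] [-17.6  -6.5  -0. ]
0.24 [0.5539 0.0281] [-34.4 -15.   -0. ]
0.36 [0.5374 0.0371] [-49.9 -25.5  -0. ]
0.48 [0.5221 0.048 ] [-64.2 -37.8  -0. ]
0.6 [0.5082 0.0607] [-76.8 -51.6  -0. ]
0.72 [0.496  0.0749] [-87.7 -66.9  -0. ]
0.84 [0.4855 0.0905] [-96.7 -83.4   0. ]
0.96 [0.477  0.1073] [-103.6 -100.9    0. ]
1.08 [0.4706 0.1249] [-108.5 -119.     0. ]
1.2 [0.4663 0.1432] [-111.1 -137.6    0. ]
1.32 [0.4643 0.1619] [-111.4 -156.4    0. ]
1.44 [0.4644 0.1806] [-109.5 -175.1    0. ]
1.57 [0.4672 0.2008] [-105.  -194.9    0. ]
```

Emit:
servo_tool(commands=[[[1,-9,-3,0,0,0,0],[1,-17.6,-6.5,0,0,0,0],[1,-26,-10.5,0,0,0,0],[1,-34.4,-15,0,0,0,0],[1,-34.4,-15,0,0,0,0]]])

```text
time_s: 20.55
tcp_pos: [0.5522, 0.0286, 0.1045]
ee_rot: [[0.996, 0.092, -0.001], [0.092, -0.996, 0.0], [-0.001, -0.0, -1.0]]
wrist_force: [0.2, 0.6, -1.9]
gripper_width: 0.177
gripper_force: 30.0
```

```bash
python3 -c "
from h import *
goto([.5539,.0281,.1045],5.2)"
```

```text
t 20.55 tcp [0.5522 0.0286 0.1045] yaw 5.28 j [ 19.7  22.5 -19.5  -0.  -48.   75.6] F [ 0.2  0.6 -1.9] w 15.4 30.0
shift mm [1.6 0.6 0. ] turn [-0.0004  0.0008  0.0013]
```

Emit:
servo_tool(commands=[[[1,-8,-5,0,0,0,0],[1,-15.5,-10.5,0,0,0,0],[1,-22.8,-16.5,0,0,0,0],[1,-29.8,-22.8,0,0,0,0],[1,-36.2,-29.6,0,0,0,0]]])

```text
time_s: 21.05
tcp_pos: [0.514, 0.0544, 0.1045]
ee_rot: [[0.996, 0.091, -0.001], [0.091, -0.996, -0.0], [-0.001, 0.0, -1.0]]
wrist_force: [1.1, -1.1, -1.2]
gripper_width: 0.172
gripper_force: 30.0
```

Emit:
servo_tool(commands=[[[1,-6.2,-7,0,0,0,0],[1,-11.8,-14.5,0,0,0,0],[1,-17.1,-22.3,0,0,0,0],[1,-21.8,-30.4,0,0,0,0],[1,-26.1,-38.8,0,0,0,0]]])

```text
time_s: 21.55
tcp_pos: [0.4845, 0.0908, 0.1045]
ee_rot: [[0.996, 0.091, -0.001], [0.091, -0.996, -0.0], [-0.001, 0.0, -1.0]]
wrist_force: [-0.5, -1.6, 0.6]
gripper_width: 0.172
gripper_force: 30.0
```

```bash
python3 -c "
from h import *
goto([.4855,.0905,.1045],5.2)"
```

```text
t 21.55 tcp [0.4845 0.0908 0.1045] yaw 5.21 j [ 29.5  17.5 -27.7  -0.  -44.8  65.7] F [-0.5 -1.6  0.6] w 14.9 30.0
shift mm [ 0.9  0.4 -0.1] turn [0.0002 0.0012 0.0002]
```

Emit:
servo_tool(commands=[[[1,-3.6,-8.7,0,0,0,0],[1,-6.9,-17.5,0,0,0,0],[1,-9.5,-26.5,0,0,0,0],[1,-11.8,-35.6,0,0,0,0],[1,-13.3,-44.9,0,0,0,0]]])

```text
time_s: 22.05
tcp_pos: [0.4673, 0.1343, 0.1044]
ee_rot: [[0.996, 0.091, -0.001], [0.091, -0.996, -0.001], [-0.001, 0.001, -1.0]]
wrist_force: [-2.9, -2.3, 0.6]
gripper_width: 0.174
gripper_force: 30.0
```

Emit:
servo_tool(commands=[[[1,-1.1,-9.3,0,0,0,0],[1,-1.5,-18.7,0,0,0,0],[1,-1.4,-28.1,0,0,0,0],[1,-0.7,-37.5,0,0,0,0],[1,0.5,-46.8,0,0,0,0]]])

```text
time_s: 22.55
tcp_pos: [0.4637, 0.1811, 0.1045]
ee_rot: [[0.996, 0.091, -0.001], [0.091, -0.996, -0.001], [-0.001, 0.0, -1.0]]
wrist_force: [-4.6, -1.5, 2.1]
gripper_width: 0.175
gripper_force: 30.0
```

Emit:
servo_tool(commands=[[[1,1.8,-9.2,0,0,0,0],[1,4.5,-19.8,0,0,0,0],[1,4.5,-19.8,0,0,0,0],[1,4.5,-19.8,0,0,0,0],[1,4.5,-19.8,0,0,0,0]]])

```text
time_s: 23.05
tcp_pos: [0.4665, 0.2015, 0.1045]
ee_rot: [[0.996, 0.091, -0.001], [0.091, -0.996, 0.0], [-0.001, -0.0, -1.0]]
wrist_force: [-5.5, -0.4, 3.5]
gripper_width: 0.175
gripper_force: 30.0
```

```bash
python3 -c "
from h import *
goto([.4672,.2008,.1045],5.2)
snap('side','s9');d=snap('scene','c9')
a=cv2.imread('pics/s9.png')[120:300,180:400];b=cv2.imread('pics/c9.png')[150:330,200:420]
cv2.imwrite('pics/fin.png',cv2.resize(np.hstack([a,b]),(800,327),interpolation=2))"
```

```text
t 23.05 tcp [0.4665 0.2015 0.1045] yaw 5.23 j [ 41.7  18.8 -25.7  -0.1 -45.6  53.6] F [-5.5 -0.4  3.5] w 15.2 30.0
shift mm [ 0.6  0.7 -0. ] turn [-0.0004  0.0009  0.0005]
```

View pics/fin.png

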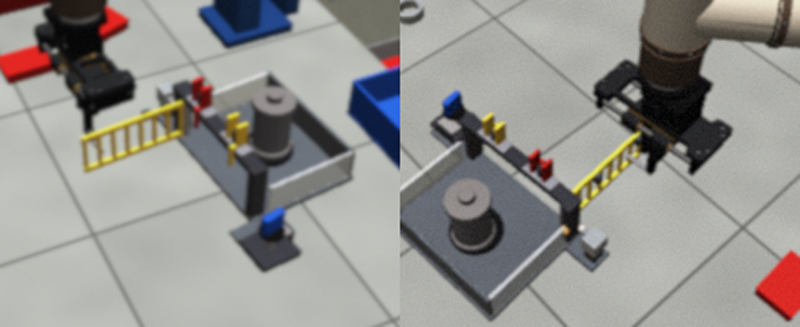

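The views show the gate square to the frame and held by the handle, with the knob turned, both catches squeezed and the housing untouched. Handing in.

```bash
python3 -c "
from h import *
print(r.finish_job())"
```

```text
the job is handed in; nothing more can be done
None
```

I handed the job in at about 23 s of the 70 s limit. The knob is locked at its stop, the yellow and then the red catch are squeezed fully in, and the gate stands square to the frame, still held by its handle. The housing stands undisturbed; I did not check the other loose parts at the end.

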